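# Lay the coffee tray for two

## Task

Lay the wooden coffee tray for a meeting of two with the things standing on the grey drying mat: each espresso cup upright on the saucer of its own colour, the blue sugar bowl on the tray midway between the two saucers, and the copper milk jug upright on the tray directly behind the sugar bowl, towards the tray's far long edge as seen from the robot. Close the sugar bowl with its blue lid, the lid's notch over the spoon so that the lid lies flat on the rim. Set everything down without dropping or tipping it, and leave the yellow cup standing where it is.

Things in the scene. Friction and masses are not known exactly. Their poses are not given: they have to be found in the camera images.
- cup_white: White espresso cup on the grey drying mat (6 mm thick), to be placed. Round, 60 mm wide from 24 mm height up to the rim, 58 mm high, foot 40 mm wide, wall 3.5 mm, 130 g. Ear handle on its +y side reaches 49 mm from the axis, at 17 to 50 mm height. Origin: centre of the underside, z up.
- cup_black: Black espresso cup on the grey drying mat (6 mm thick), to be placed. Round, 60 mm wide from 24 mm height up to the rim, 58 mm high, foot 40 mm wide, wall 3.5 mm, 130 g. Ear handle on its +y side reaches 49 mm from the axis, at 17 to 50 mm height. Origin: centre of the underside, z up.
- sugar_bowl: Blue sugar bowl on the drying mat: round, 64 mm wide from 20 mm height up to the rim at 50 mm, mouth 56 mm, 220 g. A steel spoon (stem 6 mm) is clipped fast in it: the stem leans out over the rim on the -x side, 30 mm from the axis at 55 mm height, its end 52 mm out at 79 mm height. Origin: centre of the underside, z up. Final yaw free.
- sugar_lid: Blue lid, knob up on the mat: plate 65 mm wide, 5 mm thick, on a locating rim 5 mm deep, 49 mm wide (3 mm play in the bowl); round knob 21 mm wide, 24 mm tall on top. Notch 14 mm wide in the -x edge for the spoon: closes only with its x along the bowl's x (0.15 rad). Origin: centre of the rim's underside, z up; closed, it is 45 mm above the bowl's. 60 g.
- milk_jug: Copper milk jug on the drying mat: round, 57 mm wide, straight from 6 to 50 mm height, 72 mm high, 160 g. Ear handle on its +y side reaches 51 mm from the axis at 15 to 60 mm height; small lip at the rim on the -y side reaches 40 mm. Origin: centre of the underside, z up.
- saucer_white: White saucer, fixed on the tray floor; 116 mm across, rim 13 mm high. The cup stands on its flat inner floor, 60 mm across, 5 mm above the underside. Origin: centre of the underside, z up. The two saucers stand 260 mm apart along the tray; which one is left or right changes.
- saucer_black: Black saucer, fixed on the tray floor; 116 mm across, rim 13 mm high. The cup stands on its flat inner floor, 60 mm across, 5 mm above the underside. Origin: centre of the underside, z up. The two saucers stand 260 mm apart along the tray; which one is left or right changes.
- tray: Fixed wooden tray, 284 (x) by 440 (y) mm, left or right on the table: floor 8 mm thick, edge 10 mm wide and 22 mm high, bow handles 45 mm high at the short ends. Origin: centre of the underside, on the table; +x to its far long edge (turned at most 0.2 rad), +y to the robot's left. Saucer centres at x -30, y +130 and -130 mm; midway is x -30, y 0.
- cup_yellow: Yellow espresso cup on the grey drying mat (6 mm thick), a bystander, to stay where it is. Round, 60 mm wide from 24 mm height up to the rim, 58 mm high, foot 40 mm wide, wall 3.5 mm, 130 g. Ear handle on its +y side reaches 49 mm from the axis, at 17 to 50 mm height. Origin: centre of the underside, z up.
Things that resemble listed ones, but are neither listed nor needed, are in the scene too. Leave any red look-alike of the cup_white alone.

How it is judged:
By the outcome, as a careful person would: the job done as asked, in the order asked, and still so for the second after the job is handed in, with the robot touching nothing.
It also fails if it takes over 139 s, if anything falls off the work surface, if the arm or the gripper's body presses on something with over 40 N, if the wrist force passes 120 N, or if a joint passes its speed limit or range.

## Robot

A 7-joint arm with a two-finger parallel gripper is mounted at the origin on the work surface. World frame = base frame: x ahead of the robot, y to its left, z up, the work surface at z = 0. Lengths are in m, angles in rad, forces in N, time in s.
With the tool pointing down it reaches from about 0.425 to 0.95 m from the base axis. Payload 4.7 kg.
Tool frame: the origin (TCP) lies on the centre line of the jaws, within the pads' length; the fingertips stand 8 mm ahead of it and the grasp point (between the pads) lies 11 mm behind it (arm.tcp_to_tips is the z of the fingertips in the tool frame, in m); z points along the fingers, y is the line along which they close (so a half turn about z gives the same grasp; the last joint's range is limited). The gripper opens to 85 mm and grips with 20 to 120 N. Pads are 22 mm wide; open, the fingers measure 114 mm over their backs; the gripper's body (76 mm by 85 mm) begins 54 mm behind the grasp point. The pads swing forward as they close: fully open they stand 13 mm farther back than shut.
Start: joints at [-1.232, 0.469, -0.049, 1.532, 0.024, 1.141, -0.082], TCP at [0.243, 0.63, 0.239] pointing down, gripper open.
Joint ranges: [-2.59, 2.59], [-0.33, 1.99], [-1.39, 1.29], [0.1, 2.45], [-1.04, 4.18], [0.21, 1.99], [-2.66, 2.66]. Speed limits (rad/s): [2.57, 2.57, 3.14, 3.14, 3.14, 3.14, 3.14].

## Interface

Orientations are given as a unit quaternion [x, y, z, w].
In Python, from plant import arm gives the robot as it stands.
- The arm moves only by the tool jog_arm, never from a script. Its argument "rows" is a list of rows, each a list of 2 entries, a list of its own where there are three numbers: the shift along the tool's x, y, z in mm, then the turn about the tool's z in rad. A call has 1 to 12 rows; each row is the pose to reach, as a shift and turn from the pose commanded when the call began, along the tool's axes at that moment; what a row does not reach only later rows make up. A row lasts 1/12 s, in which the tool goes at most 41.7 mm and 7.16 degrees, less where a joint would pass 70% of its speed; a pose out of reach is approached as far as the arm can. A call with a gripper value outside its range is refused whole. "fingers" is the finger opening in mm, from 0 to 85.4, set as the call begins (left out, the last holds). The fingers move at their own pace and stop on an object; "newtons" is the grip in N (left out, the last holds). Time passes only in rows, so rows that repeat a pose let the fingers close. It gives the time, the measured TCP pose, the force, the opening and the grip force at its end, in the units of the state.
- arm.get_state(): the state, without advancing time (a new reading comes with each control period).
- arm.snapshot(name): name is "scene" or "top" or "wrist"; returns (picture, depth): 384x512x3 uint8, red, green, blue; 384x512 float32, m along the optical axis (not along the pixel's ray), 0 where there is no reading.
- arm.calibration(name): a dict with "mtx" (3x3 intrinsics, pixels), "R" (3x3) and "t" (3): a world point X has camera coordinates R X + t. Camera axes: x right, y down, z forward; pixel columns grow to the right and rows downward; lengths in m; the calibration is good to about 2 mm. A picture is of the moment at which its call begins: read the wrist's pose just before it. calibration takes no time and is no camera call; for the wrist camera it gives the pose at the moment of the call.
- arm.sign_off(): hands the job in; it is judged then, once.
The state is a dict: "t": time; "joint_positions": joint angles; "dq": joint speeds; "joint_torque": joint torques, N m; "tcp_pos": TCP position; "ee_rot": TCP orientation; "force": force on the tool from outside, world axes, zero at the start; "ft_torque": the same for the moment, N m; "opening": finger opening in m; "gripper_force": force on a finger pad.
Only numpy, scipy, OpenCV 4.12 (cv2) and the standard library are available. Lean on these libraries where they do the work, as an engineer would, in place of code of your own. Each camera call takes 0.05 s, during which the arm holds its last target. There are 200 camera calls.

## Working session

There is one attempt and no reset: what is moved stays moved. The work goes in short steps, Python scripts to look and compute and a tool call to move; the robot and the scene stay as the last step left them, time stands still between calls to the robot, and variables do not carry over. Pictures are saved under pics/ and viewed, at most 14 in all, crops included, and the job is handed in when it is done.

Besides the shell and the picture viewer there is one more tool, called after "Request:" as name(argument=value, ...), one argument or row to a line, values as JSON. jog_arm: Moves the arm, as the interface text tells. Its arguments: {"type":"object","properties":{"rows":{"type":"array","items":{"type":"array"}},"fingers":{"type":"number"},"newtons":{"type":"number"}},"required":["rows"]}

```bash
mkdir -p pics; ls
cat > h.py <<'E'
import numpy as np, cv2
from plant import arm
def snap(n,f=None):
    c=arm.calibration(n); p,d=arm.snapshot(n)
    if f: cv2.imwrite('pics/'+f,p[:,:,::-1])
    return p,d,c
def pts(d,c):
    v,u=np.indices(d.shape); K=c['mtx']
    X=np.stack([(u-K[0,2])/K[0,0]*d,(v-K[1,2])/K[1,1]*d,d],-1)
    return (X-c['t'])@c['R']
def ray(u,v,z,c):
    r=np.linalg.inv(c['mtx'])@[u,v,1]; r=c['R'].T@r; o=-c['R'].T@c['t']
    return o+r*(z-o[2])/r[2]
E
python3 - <<'E'
from h import *
s=arm.get_state(); print({k:np.round(v,3) for k,v in s.items()})
for n in ['scene','top','wrist']:
    p,d,c=snap(n); np.savez(f'/tmp/{n}.npz',p=p,d=d,**c)
    print(n,np.round(-c['R'].T@c['t'],3))
    cv2.imwrite(f'pics/{n}0.png',p[:,:,::-1])
E
```

```text
pics
{'t': np.float64(0.0), 'joint_positions': array([-1.232,  0.469, -0.049,  1.534,  0.024,  1.141, -0.082]), 'dq': array([-0.002,  0.   , -0.002,  0.001, -0.001,  0.001, -0.001]), 'joint_torque': array([ 0.0000e+00, -5.1031e+01, -4.6000e-02, -2.3772e+01,  1.1000e-02,
        8.0000e-03, -0.0000e+00]), 'tcp_pos': array([0.242, 0.629, 0.238]), 'ee_rot': array([ 0.183,  0.983, -0.001, -0.   ]), 'force': array([0.524, 0.184, 0.135]), 'ft_torque': array([-0.02 , -0.003, -0.015]), 'gripper_force': np.float64(0.0), 'opening': np.float64(0.086)}
scene [1.078 0.591 0.626]
top [ 0.349 -0.02   1.191]
wrist [0.167 0.659 0.373]
```

View pics/top0.png

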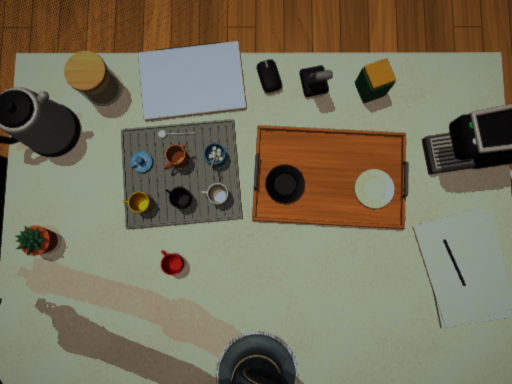

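View pics/scene0.png

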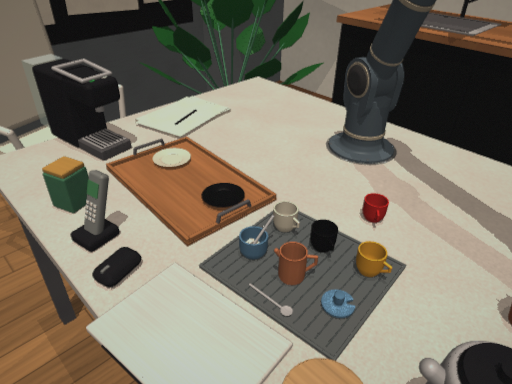

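Run:
```python
from h import *
D=dict(np.load('/tmp/top.npz')); p,d=D['p'],D['d']
print(D['mtx'].round(1).tolist())
X=pts(d,D)
for (u,v,n) in [(285,185,'bs'),(374,190,'ws'),(330,150,'tray'),(230,220,'mat'),(330,280,'table')]:
    print(n,X[v,u].round(4),d[v,u])
# tray by colour
hsv=cv2.cvtColor(p,cv2.COLOR_RGB2HSV)
m=(np.indices(d.shape)[1]>245)&(np.indices(d.shape)[1]<412)&(np.indices(d.shape)[0]>120)&(np.indices(d.shape)[0]<235)
t=m&(X[...,2]>.005)
t2=t&(hsv[...,1]>120)
c=max(cv2.findContours(t2.astype('uint8'),0,2)[0],key=cv2.contourArea)
print('trayrect px',cv2.minAreaRect(c))
w=np.array([ray(u,v,.022,D)[:2] for u,v in cv2.boxPoints(cv2.minAreaRect(c))]);print(w.round(4),w.mean(0).round(4))
for n,mm in [('white',m&(hsv[...,1]<90)&(hsv[...,2]>130)&(np.hypot(X[...,0]-X[190,374,0],X[...,1]-X[190,374,1])<.07)),('black',m&(hsv[...,2]<60)&(np.hypot(X[...,0]-X[185,285,0],X[...,1]-X[185,285,1])<.07))]:
    c=max(cv2.findContours(mm.astype('uint8'),0,2)[0],key=cv2.contourArea)
    e=cv2.fitEllipse(c); print(n,np.round(e[0]+e[1],1),ray(*e[0],.021,D).round(4))
crop=p[110:240,115:250]; cv2.imwrite('pics/crop.png',cv2.resize(crop[:,:,::-1],None,fx=4.5,fy=4.5,interpolation=cv2.INTER_CUBIC))
```

```text
[[407.1, 0.0, 261.5], [0.0, 407.1, 199.8], [0.0, 0.0, 1.0]]
bs [ 0.5325 -0.081   0.0136] 1.1908083
ws [ 0.5182 -0.3414  0.0099] 1.1911014
tray [ 0.639  -0.2159  0.0053] 1.2107519
mat [ 0.431   0.0802 -0.0014] 1.1947367
table [ 0.2581 -0.2096 -0.0011] 1.1722645
trayrect px ((330.3661193847656, 176.64952087402344), (152.31455993652344, 95.70460510253906), 2.9866368770599365)
[[ 0.4281  0.0154]
 [ 0.711   0.0017]
 [ 0.6864 -0.4461]
 [ 0.4054 -0.4201]] [ 0.5577 -0.2123]
white [374.2 188.   37.5  39. ] [ 0.5226 -0.3392  0.021 ]
black [284.8 183.7  37.9  38.5] [ 0.5351 -0.08    0.021 ]
```

View pics/crop.png

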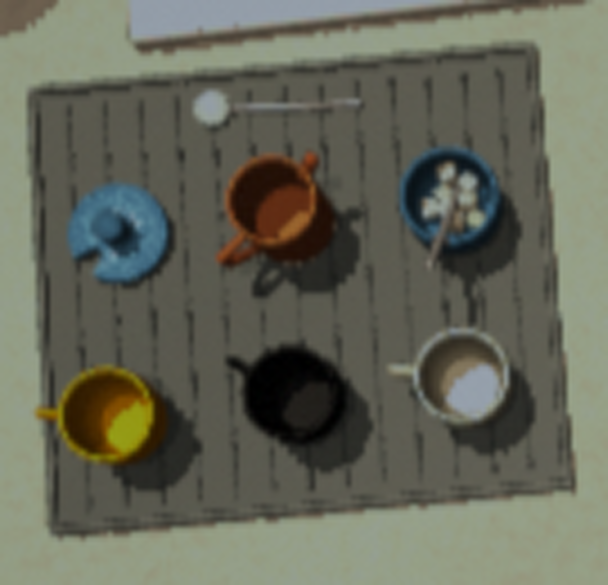

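```bash
cat >> h.py <<'E'
def go(xy=None,z=None,yaw=None):
    """jog numbers from present pose: tool-y yaw (mod pi), world xy, z"""
    s=arm.get_state(); x,y,zz,w=s['ee_rot']
    from scipy.spatial.transform import Rotation as Ro
    R=Ro.from_quat(s['ee_rot']).as_matrix(); p=s['tcp_pos']
    t=np.array([*(p[:2] if xy is None else xy),p[2] if z is None else z])
    sh=R.T@(t-p)*1000
    cy=np.arctan2(R[1,1],R[0,1]); turn=0
    if yaw is not None: turn=-((yaw-cy+np.pi/2)%np.pi-np.pi/2)   # tool z is down
    print('tcp',p.round(4),'tooly yaw',cy.round(3),'shift',sh.round(1),'turn',round(float(turn),3),'alt',round(float(turn-np.sign(turn)*np.pi),3),'q',s['joint_positions'].round(2),'F',s['force'].round(1),'op',round(float(s['opening']),4),'gf',round(float(s['gripper_force']),1))
E
python3 - <<'E'
from h import *
D=dict(np.load('/tmp/top.npz'))
P=lambda u,v,z: ray(u/4.5+115,v/4.5+110,z,D)
def f(n,c,zc,h,zh):
    a=P(*c,zc);b=P(*h,zh);v=b-a; print(n,a.round(4),'dir',np.arctan2(v[1],v[0]).round(3),'len',np.hypot(*v[:2]).round(3))
f('white',(462,378),.064,(392,369),.045)
f('black',(294,395),.064,(233,362),.045)
f('yellow',(107,416),.064,(40,413),.045)
f('jug h',(272,195),.078,(222,258),.055)
f('jug l',(272,195),.078,(312,158),.078)
f('bowl spoon',(450,200),.056,(430,265),.085)
f('lid notch',(118,233),.016,(80,268),.016)
W=arm.calibration('wrist');print('wrist fwd',W['R'][2],W['mtx'].round(0).tolist(),'right',W['R'][0]); go((.56,.2),.33,0)
E
```

```text
white [0.4993 0.1099 0.064 ] dir 1.395 len 0.047
black [0.4887 0.2142 0.064 ] dir 1.074 len 0.049
yellow [0.4756 0.3301 0.064 ] dir 1.487 len 0.049
jug h [0.6122 0.228  0.078 ] dir 2.349 len 0.05
jug l [0.6122 0.228  0.078 ] dir -0.803 len 0.034
bowl spoon [0.614 0.12  0.056] dir 2.972 len 0.048
lid notch [0.6015 0.3421 0.016 ] dir 2.34 len 0.033
wrist fwd [ 0.29217717 -0.11504278 -0.94941964] [[332.0, 0.0, 260.0], [0.0, 332.0, 191.0], [0.0, 0.0, 1.0]] right [ 0.3601611   0.93288752 -0.00220253]
tcp [0.2425 0.6295 0.2385] tooly yaw 1.203 shift [-450.6 -286.7  -91.1] turn 1.203 alt -1.939 q [-1.23  0.47 -0.05  1.53  0.02  1.14 -0.08] F [-0.6 -1.1  0.4] op 0.0853 gf 0.0
```

```bash
python3 -c "
from h import *
go((.499,.11),.22,-.176)"
```

```text
tcp [0.2425 0.6295 0.2385] tooly yaw 1.203 shift [-426.1 -392.5   19.1] turn 1.379 alt -1.763 q [-1.23  0.47 -0.05  1.53  0.02  1.14 -0.08] F [-0.6 -1.1  0.4] op 0.0853 gf 0.0
```

Request:
jog_arm(
  rows=[
    [[-213, -196, 10], 0.69],
    [[-213, -196, 10], 0.69],
    [[-213, -196, 10], 0.69],
    [[-213, -196, 10], 0.69],
    [[-213, -196, 10], 0.69],
    [[-213, -196, 10], 0.69],
    [[-213, -196, 10], 0.69],
    [[-426, -392, 19], 1.379],
    [[-426, -392, 19], 1.379],
    [[-426, -392, 19], 1.379],
    [[-426, -392, 19], 1.379],
    [[-426, -392, 19], 1.379],
  ],
)

```text
t: 1.15
tcp_pos: [0.4635, 0.1818, 0.2229]
ee_rot: [0.748, 0.664, 0.0, -0.0]
force: [0.9, -0.0, -0.1]
opening: 0.0853
gripper_force: 0.0
```

```bash
python3 -c "
from h import *
go((.499,.11),.22,-.176)"
```

```text
tcp [0.4635 0.1818 0.2229] tooly yaw -0.118 shift [-67.1  43.7   2.8] turn 0.058 alt -3.084 q [-0.79  0.2   0.38  1.98 -0.09  0.98 -0.48] F [ 0.9 -0.  -0.1] op 0.0853 gf 0.0
```

Request:
jog_arm(
  rows=[
    [[-67, 44, 3], 0.06],
    [[-67, 44, 3], 0.06],
    [[-67, 44, 3], 0.06],
    [[-67, 44, 3], 0.06],
  ],
)

```text
t: 1.48
tcp_pos: [0.5001, 0.1096, 0.2197]
ee_rot: [0.767, 0.642, -0.0, 0.0]
force: [-0.4, 1.6, -0.3]
opening: 0.0855
gripper_force: 0.0
```

```bash
python3 -c "
from h import *
go((.499,.11),.22,-.176)
p,d,c=snap('wrist','w1.png');np.savez('/tmp/w1.npz',p=p,d=d,**c)
"
```

```text
tcp [0.5001 0.1096 0.2197] tooly yaw -0.178 shift [ 0.2 -1.1 -0.3] turn -0.002 alt 3.14 q [-0.67  0.23  0.44  1.96 -0.12  0.98 -0.35] F [-0.4  1.6 -0.3] op 0.0855 gf 0.0
```

View pics/w1.png

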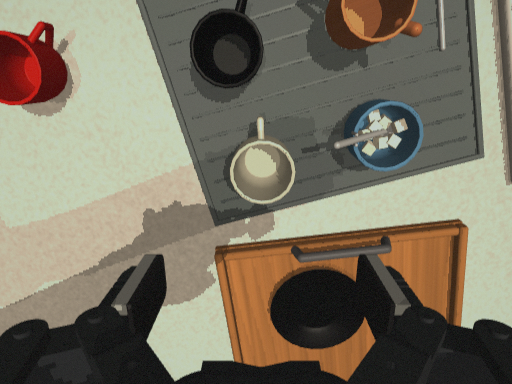

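```bash
cat >> h.py <<'E'
def rim(X,g,ztop,tol=.004,rmax=.042,rmin=.018):
    m=(abs(X[...,2]-ztop)<tol)&(np.hypot(X[...,0]-g[0],X[...,1]-g[1])<rmax)&(np.hypot(X[...,0]-g[0],X[...,1]-g[1])>rmin)
    q=X[m]
    for _ in range(3):
        A=np.c_[2*q[:,:2],np.ones(len(q))]; s=np.linalg.lstsq(A,(q[:,:2]**2).sum(1),rcond=None)[0]
        r=np.sqrt(s[2]+s[0]**2+s[1]**2); e=np.hypot(q[:,0]-s[0],q[:,1]-s[1])-r
        if (abs(e)<.004).sum()>10: q=q[abs(e)<.004]
    return s[:2].round(4),round(float(r),4),len(q),q[:,2].mean().round(4)
E
python3 - <<'E'
from h import *
for f in ['w1','top']:
    D=dict(np.load(f'/tmp/{f}.npz')); X=pts(D['d'],D)
    for n,g,z in [('white',(.499,.11),.064),('black',(.489,.214),.064),('bowl',(.614,.12),.056),('jug',(.612,.228),.078)]:
        if f=='w1' and n=='jug': continue
        try: print(f,n,rim(X,g,z))
        except Exception as e: print(f,n,e)
    if f=='w1':
        print('mat z',X[100,300],X[240,120])
        for n,c,zc,h,zh in [('white',(262,171),.064,(261,122),.05),('black',(227,48),.064,(243,0),.05),('bowl',(384,135),.056,(337,145),.085)]:
            a=ray(*c,zc,D);b=ray(*h,zh,D);v=b-a;print(n,a.round(4),np.arctan2(v[1],v[0]).round(3),np.hypot(*v[:2]).round(3))
E
```

```text
w1 white (array([0.5015, 0.1121]), 0.0278, 821, np.float64(0.0638))
w1 black (array([0.491 , 0.2182]), 0.0278, 1097, np.float64(0.0639))
w1 bowl (array([0.6171, 0.1227]), 0.0297, 1032, np.float64(0.0557))
mat z [0.54997257 0.16398746 0.00642559] [0.31889865 0.04299794 0.00049081]
white [0.5015 0.1129 0.064 ] 1.414 0.042
black [0.4918 0.2188 0.064 ] 1.06 0.039
bowl [0.6147 0.1242 0.056 ] 3.039 0.048
top white (array([0.5029, 0.1115]), 0.028, 78, np.float64(0.0637))
top black (array([0.4922, 0.218 ]), 0.0278, 82, np.float64(0.0636))
top bowl (array([0.6192, 0.1223]), 0.0297, 83, np.float64(0.0553))
top jug (array([0.6114, 0.2293]), 0.0269, 75, np.float64(0.0775))
```

Request:
jog_arm(
  rows=[
    [[3, 1, 60], 0],
    [[3, 1, 120], 0],
    [[3, 1, 150], 0],
    [[3, 1, 170], 0],
    [[3, 1, 184], 0],
    [[3, 1, 184], 0],
  ],
)

```text
t: 2.03
tcp_pos: [0.4969, 0.1163, 0.0316]
ee_rot: [0.764, 0.645, -0.004, -0.002]
force: [-0.5, -0.1, 0.1]
opening: 0.0855
gripper_force: 0.0
```

Request:
jog_arm(
  rows=[
    [[0, 0, 0], 0],
    [[0, 0, 0], 0],
    [[0, 0, 0], 0],
    [[0, 0, 0], 0],
    [[0, 0, 0], 0],
    [[0, 0, 0], 0],
  ],
  fingers=50,
  newtons=30,
)

```text
t: 2.53
tcp_pos: [0.5024, 0.116, 0.0376]
ee_rot: [0.765, 0.644, 0.002, 0.0]
force: [-0.9, 1.2, 6.9]
opening: 0.0578
gripper_force: 32.8
```

```bash
python3 -c "
from h import *
go((.5015,.112),.035,-.17)
go((.5226,-.3392),.15,-.17)
"
```

```text
tcp [0.5024 0.116  0.0376] tooly yaw -0.172 shift [-4.1 -0.2  2.6] turn -0.002 alt 3.14 q [-0.57  0.51  0.33  2.1  -0.3   0.58 -0.2 ] F [-0.9  1.2  6.9] op 0.0578 gf 32.8
tcp [0.5024 0.116  0.0376] tooly yaw -0.172 shift [-444.7   98.  -113.3] turn -0.002 alt 3.14 q [-0.57  0.51  0.33  2.1  -0.3   0.58 -0.2 ] F [-0.9  1.2  6.9] op 0.0578 gf 32.8
```

Request:
jog_arm(
  rows=[
    [[0, 0, -20], 0],
    [[0, 0, -50], 0],
    [[0, 0, -90], 0],
    [[0, 0, -120], 0],
    [[-30, 7, -130], 0],
    [[-65, 14, -130], 0],
    [[-105, 23, -130], 0],
    [[-145, 32, -130], 0],
    [[-185, 41, -130], 0],
    [[-225, 50, -130], 0],
    [[-265, 58, -130], 0],
    [[-300, 66, -130], 0],
  ],
)

```text
t: 3.53
tcp_pos: [0.5138, -0.1947, 0.1664]
ee_rot: [0.766, 0.643, 0.0, 0.0]
force: [0.8, -0.5, -1.6]
opening: 0.0578
gripper_force: 33.1
```

Request:
jog_arm(
  rows=[
    [[-38, 8, 0], 0],
    [[-75, 16, 0], 0],
    [[-110, 24, 0], 0],
    [[-130, 29, 0], 0],
    [[-145, 32, 0], 0],
    [[-145, 32, 0], 0],
    [[-145, 32, 0], 0],
    [[-145, 32, 0], 0],
  ],
)

```text
t: 4.2
tcp_pos: [0.5214, -0.3387, 0.1657]
ee_rot: [0.765, 0.644, 0.0, -0.001]
force: [0.9, -0.6, -1.8]
opening: 0.0578
gripper_force: 33.0
```

```bash
python3 -c "
from h import *
go((.5226,-.3392),.15,-.17)
p,d,c=snap('wrist','w2.png');np.savez('/tmp/w2.npz',p=p,d=d,**c)
"
```

```text
tcp [ 0.5214 -0.3387  0.1657] tooly yaw -0.171 shift [-0.3  1.3 15.7] turn -0.001 alt 3.141 q [ 0.12  0.49  0.53  1.77 -0.3   0.96  0.6 ] F [ 0.9 -0.6 -1.8] op 0.0578 gf 33.0
```

View pics/w2.png

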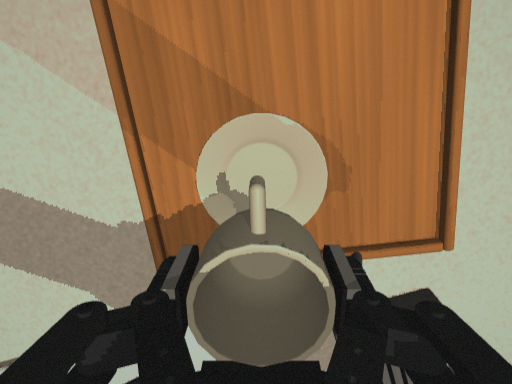

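```bash
cat >> h.py <<'E'
def held(X,z0,R=.05):
    """rim of held thing near TCP: top level and circle"""
    p=arm.get_state()['tcp_pos']; return p
E
python3 - <<'E'
from h import *
D=dict(np.load('/tmp/w2.npz')); X=pts(D['d'],D); p=D['p']
tcp=arm.get_state()['tcp_pos']
m=(np.hypot(X[...,0]-tcp[0],X[...,1]-tcp[1])<.04)
hs,e=np.histogram(X[m][:,2],bins=np.arange(.05,.26,.004)); print([(round(float(a),3),int(b)) for a,b in zip(e,hs) if b>150])
for z in [.186,.190,.194,.198]:
    print(z,rim(X,tcp[:2],z,.003,.042,.02))
print('saucer rim',rim(X,(.5226,-.3392),.021,.003,.066,.045))
hsv=cv2.cvtColor(p,cv2.COLOR_RGB2HSV)
print('depth at saucer',X[172,230],X[175,210],X[118,262],'tray',X[100,350])
mm=(hsv[...,1]<80)&(hsv[...,2]>110)&(X[...,2]<.04)&(X[...,2]>.01)&(np.indices(m.shape)[0]<232)&(abs(np.indices(m.shape)[1]-262)<80)
c=max(cv2.findContours(mm.astype('uint8'),0,2)[0],key=cv2.contourArea)[:,0]
w=np.array([ray(u,v,.021,D)[:2] for u,v in c if v<195])
A=np.c_[2*w,np.ones(len(w))];s=np.linalg.lstsq(A,(w**2).sum(1),rcond=None)[0];print('saucer contour',s[:2],np.sqrt(s[2]+s[0]**2+s[1]**2))
E
```

```text
[(0.138, 1584), (0.142, 679), (0.146, 720), (0.15, 731), (0.154, 807), (0.158, 904), (0.162, 1025), (0.166, 1256), (0.17, 1389), (0.174, 1507), (0.178, 1963), (0.182, 2145), (0.186, 2036), (0.19, 4055), (0.194, 519), (0.198, 877), (0.202, 245), (0.206, 442), (0.21, 543), (0.214, 693), (0.218, 529), (0.222, 163), (0.226, 804), (0.23, 2253), (0.234, 2649), (0.238, 2034), (0.242, 945)]
0.186 (array([ 0.5207, -0.3411]), 0.028, 2575, np.float64(0.186))
0.19 (array([ 0.5205, -0.3419]), 0.0277, 4768, np.float64(0.1909))
0.194 (array([ 0.5204, -0.3424]), 0.0279, 3393, np.float64(0.1924))
0.198 (array([ 0.5223, -0.3312]), 0.031, 1124, np.float64(0.1987))
saucer rim (array([ 0.5219, -0.3388]), 0.0518, 2616, np.float64(0.0203))
depth at saucer [ 0.49451563 -0.33044457  0.01234922] [ 0.47742395 -0.32865782  0.01824531] [ 0.5309724  -0.28762818  0.02044768] tray [ 0.60687795 -0.2867634   0.00894828]
saucer contour [ 0.52377439 -0.33009286] 0.0493207358360767
```

Request:
jog_arm(
  rows=[
    [[3, 1, 30], 0],
    [[3, 1, 60], 0],
    [[3, 1, 85], 0],
    [[3, 1, 103], 0],
    [[3, 1, 113], 0],
    [[3, 1, 117], 0],
    [[3, 1, 118], 0],
    [[3, 1, 118], 0],
    [[3, 1, 118], 0],
  ],
)

```text
t: 5.0
tcp_pos: [0.5237, -0.3378, 0.0491]
ee_rot: [0.765, 0.644, 0.0, 0.001]
force: [1.0, -0.3, -1.7]
opening: 0.0579
gripper_force: 33.1
```

Request:
jog_arm(
  rows=[
    [[0, 0, 1], 0],
    [[0, 0, 2], 0],
    [[0, 0, 3], 0],
    [[0, 0, 3], 0],
    [[0, 0, 3], 0],
  ],
)

```text
t: 5.42
tcp_pos: [0.5228, -0.3373, 0.0448]
ee_rot: [0.765, 0.644, 0.0, -0.0]
force: [0.9, -0.1, -1.8]
opening: 0.0578
gripper_force: 33.1
```

Request:
jog_arm(
  rows=[
    [[0, 0, 0.5], 0],
    [[0, 0, 1], 0],
    [[0, 0, 1], 0],
    [[0, 0, 1], 0],
  ],
)

```text
t: 5.75
tcp_pos: [0.5229, -0.3375, 0.0447]
ee_rot: [0.765, 0.644, 0.0, -0.0]
force: [-1.6, 1.2, 5.0]
opening: 0.0578
gripper_force: 33.5
```

Request:
jog_arm(
  rows=[
    [[0, 0, 0], 0],
    [[0, 0, 0], 0],
    [[0, 0, 0], 0],
    [[0, 0, 0], 0],
    [[0, 0, 0], 0],
    [[0, 0, 0], 0],
  ],
  fingers=85,
)

```text
t: 6.25
tcp_pos: [0.5229, -0.3374, 0.0437]
ee_rot: [0.765, 0.644, -0.0, -0.0]
force: [-0.3, -0.3, -0.4]
opening: 0.0847
gripper_force: 0.0
```

Request:
jog_arm(
  rows=[
    [[0, 0, -10], 0],
    [[0, 0, -30], 0],
    [[0, 0, -65], 0],
    [[0, 0, -100], 0],
    [[0, 0, -140], 0],
    [[0, 0, -175], 0],
    [[0, 0, -175], 0],
    [[0, 0, -175], 0],
  ],
)

```text
t: 6.92
tcp_pos: [0.5238, -0.3384, 0.2221]
ee_rot: [0.765, 0.644, 0.001, 0.003]
force: [-0.5, 0.3, -0.3]
opening: 0.0853
gripper_force: 0.0
```

Run:
```python
from h import *
p,d,c=snap('top','t1.png'); X=pts(d,c); print('white',rim(X,(.522,-.339),.071))
print('bsaucer',rim(X,(.535,-.08),.021,.004,.066,.04),'black',rim(X,(.492,.218),.064),'bowl',rim(X,(.618,.122),.056))
go((.491,.218),.22,1.065-np.pi/2)
```

```text
white (array([ 0.523 , -0.3412]), 0.028, 75, np.float64(0.0705))
bsaucer (array([ 0.537 , -0.0798]), 0.0511, 235, np.float64(0.0201)) black (array([0.4921, 0.218 ]), 0.0279, 79, np.float64(0.0636)) bowl (array([0.6189, 0.1222]), 0.0298, 87, np.float64(0.0555))
tcp [ 0.5229 -0.3374  0.2198] tooly yaw -0.172 shift [ 5.417e+02 -1.265e+02 -3.000e-01] turn 0.334 alt -2.808 q [ 0.1   0.44  0.56  1.72 -0.26  1.06  0.57] F [0.5 0.9 0.4] op 0.085 gf 0.0
```

Request:
jog_arm(
  rows=[
    [[40, -9, 0], 0.1],
    [[80, -19, 0], 0.2],
    [[120, -28, 0], 0.33],
    [[160, -37, 0], 0.33],
    [[200, -47, 0], 0.33],
    [[240, -56, 0], 0.33],
    [[280, -65, 0], 0.33],
    [[320, -75, 0], 0.33],
    [[360, -84, 0], 0.33],
    [[400, -93, 0], 0.33],
    [[440, -103, 0], 0.33],
    [[480, -112, 0], 0.33],
  ],
)

```text
t: 7.97
tcp_pos: [0.4928, 0.1564, 0.2174]
ee_rot: [0.861, 0.509, -0.002, -0.0]
force: [0.5, 0.6, 0.0]
opening: 0.0851
gripper_force: 0.0
```

```bash
python3 -c "
from h import *
go((.491,.218),.2,1.065-np.pi/2)"
```

```text
tcp [0.4928 0.1564 0.2174] tooly yaw -0.502 shift [ 53.2 -31.2  17.3] turn 0.004 alt -3.138 q [-0.79  0.25  0.48  1.95 -0.14  0.98 -0.75] F [0.5 0.6 0. ] op 0.0851 gf 0.0
```

Request:
jog_arm(
  rows=[
    [[27, -16, 5], 0],
    [[53, -31, 10], 0],
    [[53, -31, 10], 0],
    [[53, -31, 10], 0],
    [[53, -31, 10], 0],
  ],
)

```text
t: 8.38
tcp_pos: [0.4923, 0.215, 0.2075]
ee_rot: [0.861, 0.509, -0.002, 0.0]
force: [-0.3, -0.1, 0.2]
opening: 0.0846
gripper_force: 0.0
```

Run:
```python
from h import *
p,d,c=snap('wrist','w3.png');np.savez('/tmp/w3.npz',p=p,d=d,**c); X=pts(d,c)
for n,g,z in [('black',(.491,.218),.064),('jug',(.611,.229),.078),('yellow',(.478,.332),.064)]:
    try: print(n,rim(X,g,z))
    except Exception as e: print(n,e)
go((.491,.218),.035,1.065-np.pi/2)
```

```text
black (array([0.4912, 0.2188]), 0.0279, 895, np.float64(0.0638))
jug (array([0.6096, 0.2298]), 0.0266, 1166, np.float64(0.0777))
yellow (array([0.4776, 0.3322]), 0.0278, 1228, np.float64(0.0638))
tcp [0.4927 0.2145 0.208 ] tooly yaw -0.504 shift [  2.7  -3.  173. ] turn 0.002 alt -3.14 q [-0.86  0.29  0.45  1.92 -0.15  0.97 -0.84] F [ 0.3 -0.5 -0.3] op 0.0853 gf 0.0
```

View pics/w3.png

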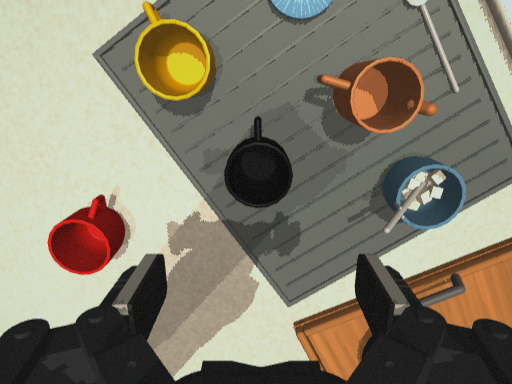

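Request:
jog_arm(
  rows=[
    [[3, -3, 40], 0],
    [[3, -3, 80], 0],
    [[3, -3, 120], 0],
    [[3, -3, 150], 0],
    [[3, -3, 165], 0],
    [[3, -3, 172], 0],
    [[3, -3, 172], 0],
    [[3, -3, 172], 0],
    [[3, -3, 172], 0],
  ],
)

```text
t: 9.18
tcp_pos: [0.4931, 0.2201, 0.0383]
ee_rot: [0.861, 0.509, 0.001, 0.0]
force: [-0.1, -0.3, 0.7]
opening: 0.085
gripper_force: 0.0
```

```bash
python3 -c "
from h import *
go((.4912,.2185),.035,1.065-np.pi/2)"
```

```text
tcp [0.4931 0.2201 0.0383] tooly yaw -0.503 shift [-2.3 -0.9  3.3] turn 0.003 alt -3.139 q [-0.77  0.53  0.35  2.04 -0.31  0.61 -0.71] F [-0.1 -0.3  0.7] op 0.085 gf 0.0
```

Request:
jog_arm(
  rows=[
    [[-2, -1, 2], 0],
    [[-2, -1, 2], 0],
    [[-2, -1, 2], 0],
  ],
)

```text
t: 9.43
tcp_pos: [0.4901, 0.219, 0.0355]
ee_rot: [0.861, 0.509, 0.001, -0.0]
force: [-1.0, 0.9, -0.3]
opening: 0.0848
gripper_force: 0.0
```

Request:
jog_arm(
  rows=[
    [[0, 0, 0], 0],
    [[0, 0, 0], 0],
    [[0, 0, 0], 0],
    [[0, 0, 0], 0],
    [[0, 0, 0], 0],
    [[0, 0, 0], 0],
  ],
  fingers=50,
  newtons=30,
)

```text
t: 9.93
tcp_pos: [0.4901, 0.2191, 0.0352]
ee_rot: [0.861, 0.509, 0.0, -0.0]
force: [-0.9, -0.2, 5.8]
opening: 0.0579
gripper_force: 31.8
```

Request:
jog_arm(
  rows=[
    [[0, 0, -20], 0],
    [[0, 0, -50], 0],
    [[0, 0, -90], 0],
    [[0, 0, -125], 0],
    [[0, 0, -130], 0],
    [[0, 0, -130], 0],
  ],
)

```text
t: 10.43
tcp_pos: [0.4912, 0.2195, 0.1669]
ee_rot: [0.861, 0.509, 0.003, -0.0]
force: [-0.2, 0.4, -1.6]
opening: 0.0579
gripper_force: 33.1
```

```bash
python3 -c "
from h import *
go((.536,-.08),.165,1.065-np.pi/2)"
```

```text
tcp [0.4912 0.2195 0.1669] tooly yaw -0.502 shift [-241.1  183.3    1.2] turn 0.004 alt -3.138 q [-0.85  0.34  0.44  1.96 -0.19  0.87 -0.81] F [-0.2  0.4 -1.6] op 0.0579 gf 33.1
```

Request:
jog_arm(
  rows=[
    [[-30, 23, 0], 0],
    [[-60, 46, 0], 0],
    [[-90, 68, 0], 0],
    [[-120, 91, 0], 0],
    [[-150, 114, 0], 0],
    [[-180, 137, 0], 0],
    [[-210, 160, 0], 0],
    [[-230, 175, 0], 0],
    [[-241, 183, 0], 0],
    [[-241, 183, 0], 0],
    [[-241, 183, 0], 0],
    [[-241, 183, 0], 0],
  ],
)

```text
t: 11.43
tcp_pos: [0.5336, -0.0788, 0.1633]
ee_rot: [0.86, 0.51, -0.001, -0.001]
force: [0.6, 1.1, -0.7]
opening: 0.0577
gripper_force: 33.1
```

```bash
cat >> h.py <<'E'
def heldrim(X):
    tcp=arm.get_state()['tcp_pos']; z=tcp[2]+.025
    for _ in range(3):
        q=rim(X,tcp[:2],z,.003,.042,.02); z=q[3]+.0005
    return q,tcp.round(4)
E
python3 - <<'E'
from h import *
p,d,c=snap('wrist','w4.png');X=pts(d,c);np.savez('/tmp/w4.npz',p=p,d=d,**c)
print(heldrim(X)); print('saucer',rim(X,(.536,-.08),.021,.003,.066,.045))
g=arm.get_state()['tcp_pos']
m=(np.hypot(X[...,0]-g[0],X[...,1]-g[1])<.033)&(abs(X[...,2]-g[2]-.026)<.004)
print(np.histogram(X[m][:,2]-g[2],bins=8))
go((.536,-.08),.165,1.065-np.pi/2)
E
```

```text
((array([ 0.5337, -0.0776]), 0.0278, 5416, np.float64(0.1916)), array([ 0.5338, -0.0785,  0.1636]))
saucer (array([ 0.536 , -0.0794]), 0.0518, 2554, np.float64(0.0203))
(array([ 388,  471,  459,  488,  494,  779, 2053, 1236]), array([0.02200147, 0.02300113, 0.02400079, 0.02500045, 0.02600011,
       0.02699977, 0.02799943, 0.02899909, 0.02999875]))
tcp [ 0.5338 -0.0785  0.1636] tooly yaw -0.499 shift [-0.3  2.6 -1.4] turn 0.006 alt -3.135 q [-0.35  0.36  0.53  1.96 -0.23  0.88 -0.2 ] F [ 0.5  0.2 -0.7] op 0.058 gf 33.1
```

Request:
jog_arm(
  rows=[
    [[0, 3, 35], 0],
    [[0, 3, 70], 0],
    [[0, 3, 95], 0],
    [[0, 3, 110], 0],
    [[0, 3, 116], 0],
    [[0, 3, 118], 0],
    [[0, 3, 119], 0],
    [[0, 3, 119], 0],
    [[0, 3, 119], 0],
    [[0, 3, 119], 0],
  ],
)

```text
t: 12.32
tcp_pos: [0.5378, -0.0818, 0.0468]
ee_rot: [0.861, 0.509, 0.001, 0.0]
force: [-0.3, -0.2, -0.7]
opening: 0.0579
gripper_force: 33.1
```

Request:
jog_arm(
  rows=[
    [[0, 0, 0.7], 0],
    [[0, 0, 1.4], 0],
    [[0, 0, 2], 0],
    [[0, 0, 2], 0],
    [[0, 0, 2], 0],
  ],
)

```text
t: 12.73
tcp_pos: [0.537, -0.0819, 0.0438]
ee_rot: [0.861, 0.509, -0.0, -0.0]
force: [0.0, -0.1, -0.9]
opening: 0.0575
gripper_force: 33.1
```

Request:
jog_arm(
  rows=[
    [[0, -1, 0.5], 0],
    [[0, -1, 1], 0],
    [[0, -1, 1.5], 0],
    [[0, -1, 2], 0],
    [[0, -1, 2], 0],
    [[0, -1, 2], 0],
  ],
)

```text
t: 13.23
tcp_pos: [0.5361, -0.0814, 0.0422]
ee_rot: [0.861, 0.509, 0.0, -0.0]
force: [-1.6, -0.1, 5.2]
opening: 0.0577
gripper_force: 33.3
```

Contact. Release, retreat, and head toward the bowl.

Request:
jog_arm(
  rows=[
    [[0, 0, 0], 0],
    [[0, 0, 0], 0],
    [[0, 0, 0], 0],
    [[0, 0, 0], 0],
    [[0, 0, 0], 0],
    [[0, 0, 0], 0],
  ],
  fingers=85,
)

```text
t: 13.73
tcp_pos: [0.5362, -0.0814, 0.0417]
ee_rot: [0.861, 0.509, -0.0, -0.0]
force: [-0.1, 0.1, -0.5]
opening: 0.0849
gripper_force: 0.0
```

Request:
jog_arm(
  rows=[
    [[0, 0, -10], 0],
    [[0, 0, -30], 0],
    [[0, 0, -65], 0],
    [[0, 0, -100], 0],
    [[0, 0, -140], 0],
    [[0, 0, -178], 0],
    [[0, 0, -178], 0],
    [[0, 0, -178], 0],
  ],
)

```text
t: 14.4
tcp_pos: [0.5375, -0.0817, 0.2228]
ee_rot: [0.861, 0.509, 0.003, 0.001]
force: [-0.8, 0.6, -0.6]
opening: 0.0849
gripper_force: 0.0
```

Run:
```python
from h import *
p,d,c=snap('top','t2.png'); X=pts(d,c); print('black',rim(X,(.536,-.08),.071), 'lid/jug', rim(X,(.611,.229),.078))
# spoon end from w3: (388,231) at .085; bowl centre from w1
D=dict(np.load('/tmp/w3.npz')); b=ray(388,231,.085,D); X3=pts(D['d'],D); print('spoon end',b, 'bowl w3',rim(X3,(.6165,.1227),.056),X3[231,388],X3[229,390],X3[226,392])
D=dict(np.load('/tmp/w1.npz'));b=ray(337,145,.085,D);X1=pts(D['d'],D);print(b,X1[145,337],X1[145,339],X1[144,342])
go((.6165,.123),.22,1.47)
```

```text
black (array([0., 0.]), 0.0, 0, np.float64(nan)) lid/jug (array([0.6111, 0.2295]), 0.0267, 73, np.float64(0.0778))
spoon end [0.56706867 0.12729071 0.085     ] bowl w3 (array([0.6173, 0.1232]), 0.0297, 1052, np.float64(0.0555)) [0.56666923 0.12906211 0.08786372] [0.56917476 0.12855503 0.08554863] [0.57188653 0.12959188 0.08431542]
[0.56664254 0.12917651 0.085     ] [0.56581985 0.13012056 0.08921932] [0.56788744 0.12929373 0.08681083] [0.57090976 0.12910069 0.08422958]
tcp [ 0.5362 -0.0813  0.2208] tooly yaw -0.502 shift [217.7 -27.9   1.1] turn 1.17 alt -1.972 q [-0.39  0.29  0.57  1.9  -0.19  1.   -0.24] F [0.7 1.5 0.3] op 0.0851 gf 0.0h.py:31: RuntimeWarning: Mean of empty slice.
  return s[:2].round(4),round(float(r),4),len(q),q[:,2].mean().round(4)
  ret = ret.dtype.type(ret / rcount)
```

Request:
jog_arm(
  rows=[
    [[30, -4, 0], -0.12],
    [[60, -8, 0], -0.24],
    [[90, -12, 0], -0.36],
    [[120, -16, 0], -0.48],
    [[150, -20, 0], -0.6],
    [[180, -24, 0], -0.72],
    [[210, -28, 0], -0.84],
    [[218, -28, 0], -0.96],
    [[218, -28, 0], -1.08],
    [[218, -28, 0], -1.2],
    [[218, -28, 0], -1.32],
    [[218, -28, 0], -1.44],
  ],
)

```text
t: 15.45
tcp_pos: [0.6153, 0.123, 0.2174]
ee_rot: [0.308, 0.951, -0.001, -0.002]
force: [0.6, 0.4, -0.1]
opening: 0.085
gripper_force: 0.0
```

Request:
jog_arm(
  rows=[
    [[0, 0, 0], -0.12],
    [[0, 0, 0], -0.24],
    [[0, 0, 0], -0.36],
    [[0, 0, 0], -0.48],
    [[0, 0, 0], -0.52],
    [[0, 0, 0], -0.52],
    [[0, 0, 0], -0.52],
  ],
)

```text
t: 16.03
tcp_pos: [0.6156, 0.1228, 0.2181]
ee_rot: [0.057, 0.998, -0.0, -0.002]
force: [-0.7, -1.3, 1.1]
opening: 0.0851
gripper_force: 0.0
```

Run:
```python
from h import *
p,d,c=snap('wrist','w5.png');X=pts(d,c);np.savez('/tmp/w5.npz',p=p,d=d,**c)
print('bowl',rim(X,(.617,.123),.056)); 
for n,g,z in [('jug',(.611,.229),.078)]: print(n,rim(X,g,z))
go((.617,.123),.03,1.46)
```

```text
bowl (array([0.6168, 0.1221]), 0.0297, 867, np.float64(0.0557))
jug (array([0.6093, 0.2288]), 0.0266, 920, np.float64(0.0775))
tcp [0.6158 0.1229 0.2184] tooly yaw 1.457 shift [ -1.6   0.4 188.4] turn -0.003 alt 3.138 q [-0.32  0.41  0.08  1.68 -0.04  1.06  1.22] F [ 0.5  0.2 -0.4] op 0.0847 gf 0.0
```

View pics/w5.png

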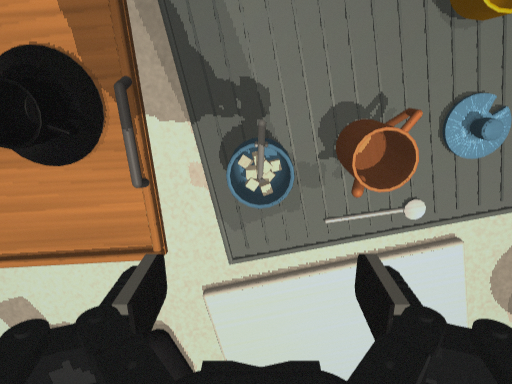

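Request:
jog_arm(
  rows=[
    [[-1, 0, 40], 0],
    [[-1, 0, 80], 0],
    [[-1, 0, 120], 0],
    [[-1, 0, 155], 0],
    [[-1, 0, 175], 0],
    [[-1, 0, 184], 0],
    [[-1, 0, 187], 0],
    [[-1, 0, 187], 0],
    [[-1, 0, 187], 0],
  ],
)

```text
t: 16.83
tcp_pos: [0.6188, 0.1233, 0.0343]
ee_rot: [0.056, 0.998, 0.0, 0.001]
force: [0.4, -0.3, 0.3]
opening: 0.0852
gripper_force: 0.0
```

```bash
python3 -c "
from h import *
go((.617,.1225),.031,1.46)"
```

```text
tcp [0.6188 0.1233 0.0343] tooly yaw 1.458 shift [ 1.7 -1.   3.3] turn -0.002 alt 3.139 q [-0.31  0.63  0.06  1.81 -0.05  0.7   1.24] F [ 0.4 -0.3  0.3] op 0.0852 gf 0.0
```

Request:
jog_arm(
  rows=[
    [[2, -1, 3], 0],
    [[2, -1, 3], 0],
    [[2, -1, 3], 0],
  ],
)

```text
t: 17.08
tcp_pos: [0.6158, 0.1224, 0.0308]
ee_rot: [0.056, 0.998, 0.0, 0.001]
force: [0.4, 0.0, -0.5]
opening: 0.0852
gripper_force: 0.0
```

Request:
jog_arm(
  rows=[
    [[0, 0, 0], 0],
    [[0, 0, 0], 0],
    [[0, 0, 0], 0],
    [[0, 0, 0], 0],
    [[0, 0, 0], 0],
    [[0, 0, 0], 0],
  ],
  fingers=50,
  newtons=40,
)

```text
t: 17.58
tcp_pos: [0.6158, 0.1223, 0.0308]
ee_rot: [0.056, 0.998, 0.0, 0.0]
force: [-0.6, -0.3, 5.6]
opening: 0.0639
gripper_force: 43.7
```

Request:
jog_arm(
  rows=[
    [[0, 0, -20], 0],
    [[0, 0, -50], 0],
    [[0, 0, -90], 0],
    [[0, 0, -125], 0],
    [[0, 0, -130], 0],
    [[0, 0, -130], 0],
  ],
)

```text
t: 18.08
tcp_pos: [0.6169, 0.1226, 0.1625]
ee_rot: [0.056, 0.998, 0.001, 0.003]
force: [0.7, 0.4, -3.9]
opening: 0.0637
gripper_force: 45.6
```

Run:
```python
from h import *
p,d,c=snap('top','t3.png'); X=pts(d,c); print('black',rim(X,(.536,-.08),.071),'white',rim(X,(.522,-.339),.071))
go((.529,-.21),.165,1.46)
```

```text
black (array([ 0.5371, -0.0814]), 0.028, 83, np.float64(0.07)) white (array([ 0.5227, -0.3412]), 0.0281, 85, np.float64(0.0703))
tcp [0.6152 0.1223 0.1599] tooly yaw 1.458 shift [  48.3 -339.9   -5.2] turn -0.002 alt 3.14 q [-0.32  0.46  0.07  1.74 -0.04  0.94  1.23] F [-0.6 -0.6 -3.8] op 0.0639 gf 45.6
```

Request:
jog_arm(
  rows=[
    [[5, -35, -5], 0],
    [[10, -70, -5], 0],
    [[15, -105, -5], 0],
    [[20, -140, -5], 0],
    [[25, -175, -5], 0],
    [[30, -210, -5], 0],
    [[35, -245, -5], 0],
    [[40, -280, -5], 0],
    [[44, -310, -5], 0],
    [[47, -330, -5], 0],
    [[48, -340, -5], 0],
    [[48, -340, -5], 0],
  ],
)

```text
t: 19.13
tcp_pos: [0.5272, -0.2125, 0.1627]
ee_rot: [0.059, 0.998, -0.0, -0.002]
force: [0.2, -0.3, -2.3]
opening: 0.0638
gripper_force: 45.7
```

Request:
jog_arm(
  rows=[
    [[0, 0, 0], 0],
    [[0, 0, 0], 0],
    [[0, 0, 0], 0],
  ],
)

```text
t: 19.38
tcp_pos: [0.5301, -0.2076, 0.1643]
ee_rot: [0.055, 0.999, 0.001, -0.0]
force: [0.1, -0.2, -2.7]
opening: 0.0642
gripper_force: 45.7
```

Run:
```python
from h import *
p,d,c=snap('wrist','w6.png');X=pts(d,c);np.savez('/tmp/w6.npz',p=p,d=d,**c)
g=arm.get_state()['tcp_pos']
for z in (.016,.019,.022,.025): print(z,rim(X,g,g[2]+z,.003,.042,.02))
m=(np.hypot(X[...,0]-g[0],X[...,1]-g[1])<.034)&(abs(X[...,2]-g[2]-.02)<.008)
h=np.histogram(X[m][:,2]-g[2],bins=16);print(h[0],h[1].round(4))
print('cups',rim(X,(.5226,-.341),.071),rim(X,(.5365,-.0814),.071),'saucers',rim(X,(.522,-.339),.021,.003,.066,.045),rim(X,(.536,-.08),.021,.003,.066,.045))
go((.529,-.2095),.165,1.46)
```

```text
0.016 (array([ 0.5298, -0.2074]), 0.0298, 2343, np.float64(0.1805))
0.019 (array([ 0.5297, -0.2075]), 0.0298, 2494, np.float64(0.1836))
0.022 (array([ 0.5303, -0.2075]), 0.0298, 4065, np.float64(0.1874))
0.025 (array([ 0.531 , -0.2076]), 0.0298, 4992, np.float64(0.1892))
[ 369  380  402  403  383  386  449  408  433  504  467  609 1701 1916
  294  113] [0.012 0.013 0.014 0.015 0.016 0.017 0.018 0.019 0.02  0.021 0.022 0.023
 0.024 0.025 0.026 0.027 0.028]
cups (array([ 0.521 , -0.3416]), 0.0279, 1511, np.float64(0.0704)) (array([ 0.5353, -0.0827]), 0.0279, 1529, np.float64(0.0704)) saucers (array([ 0.5213, -0.3398]), 0.0522, 2426, np.float64(0.0204)) (array([ 0.5354, -0.08  ]), 0.0523, 2556, np.float64(0.0202))
tcp [ 0.5301 -0.208   0.1645] tooly yaw 1.461 shift [ 0.9 -1.6 -0.5] turn 0.001 alt -3.14 q [ 0.18  0.38  0.16  1.88 -0.08  0.9   1.83] F [ 0.6 -0.3 -2.1] op 0.0638 gf 45.7
```

View pics/w6.png

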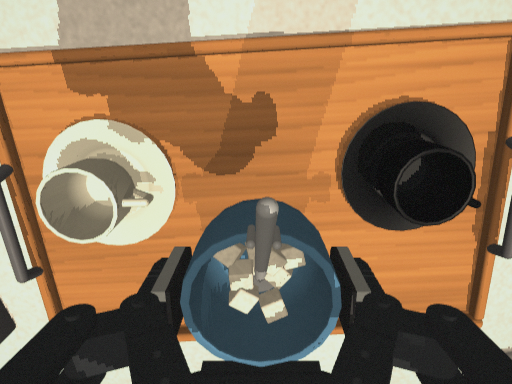

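Request:
jog_arm(
  rows=[
    [[2, -2.4, 35], 0],
    [[2, -2.4, 70], 0],
    [[2, -2.4, 100], 0],
    [[2, -2.4, 117], 0],
    [[2, -2.4, 124], 0],
    [[2, -2.4, 127], 0],
    [[2, -2.4, 128], 0],
    [[2, -2.4, 128], 0],
    [[2, -2.4, 128], 0],
    [[2, -2.4, 128], 0],
  ],
)

```text
t: 20.27
tcp_pos: [0.5282, -0.2126, 0.0381]
ee_rot: [0.056, 0.998, -0.0, 0.001]
force: [0.1, 0.3, -3.1]
opening: 0.0643
gripper_force: 45.7
```

Request:
jog_arm(
  rows=[
    [[0, 0, 0.7], 0],
    [[0, 0, 1.4], 0],
    [[0, 0, 2], 0],
    [[0, 0, 2], 0],
    [[0, 0, 2], 0],
  ],
)

```text
t: 20.68
tcp_pos: [0.5271, -0.2123, 0.0347]
ee_rot: [0.056, 0.998, 0.0, -0.0]
force: [-0.1, 0.3, -3.2]
opening: 0.0641
gripper_force: 45.7
```

Request:
jog_arm(
  rows=[
    [[0, 2, 0.5], 0],
    [[0, 2, 1], 0],
    [[0, 2, 1.5], 0],
    [[0, 2, 2], 0],
    [[0, 2, 2], 0],
    [[0, 2, 2], 0],
  ],
)

```text
t: 21.18
tcp_pos: [0.5275, -0.2102, 0.0328]
ee_rot: [0.056, 0.998, 0.0, 0.0]
force: [-0.3, 0.4, -2.0]
opening: 0.0637
gripper_force: 45.8
```

Request:
jog_arm(
  rows=[
    [[0, 0, 0.5], 0],
    [[0, 0, 1], 0],
    [[0, 0, 1], 0],
    [[0, 0, 1], 0],
  ],
)

```text
t: 21.52
tcp_pos: [0.5275, -0.2102, 0.0328]
ee_rot: [0.056, 0.998, 0.0, 0.0]
force: [-3.5, 1.6, 5.1]
opening: 0.0643
gripper_force: 46.6
```

Request:
jog_arm(
  rows=[
    [[0, 0, 0], 0],
    [[0, 0, 0], 0],
    [[0, 0, 0], 0],
    [[0, 0, 0], 0],
    [[0, 0, 0], 0],
    [[0, 0, 0], 0],
  ],
  fingers=85,
)

```text
t: 22.02
tcp_pos: [0.5274, -0.2104, 0.0317]
ee_rot: [0.056, 0.998, 0.0, -0.0]
force: [-0.5, 0.4, 0.0]
opening: 0.085
gripper_force: 0.0
```

Request:
jog_arm(
  rows=[
    [[0, 0, -10], 0],
    [[0, 0, -30], 0],
    [[0, 0, -65], 0],
    [[0, 0, -100], 0],
    [[0, 0, -140], 0],
    [[0, 0, -180], 0],
    [[0, 0, -188], 0],
    [[0, 0, -188], 0],
    [[0, 0, -188], 0],
  ],
)

```text
t: 22.77
tcp_pos: [0.5272, -0.2102, 0.2202]
ee_rot: [0.056, 0.998, 0.0, 0.0]
force: [-0.3, 0.2, -0.9]
opening: 0.0848
gripper_force: 0.0
```

Run:
```python
from h import *
p,d,c=snap('wrist','w7.png');X=pts(d,c);np.savez('/tmp/w7.npz',p=p,d=d,**c)
print('bowl',rim(X,(.528,-.21),.058))
# jug grasp
go((.6095,.229),.22,2.345-np.pi/2)
```

```text
bowl (array([ 0.5287, -0.2103]), 0.0296, 865, np.float64(0.0577))
tcp [ 0.5265 -0.2099  0.2188] tooly yaw 1.458 shift [-33.1 445.4  -1. ] turn 0.684 alt -2.458 q [ 0.17  0.31  0.17  1.83 -0.06  1.01  1.82] F [-1.2 -0.4  1.2] op 0.0851 gf 0.0
```

Request:
jog_arm(
  rows=[
    [[-3, 40, 0], 0.1],
    [[-6, 80, 0], 0.2],
    [[-9, 120, 0], 0.3],
    [[-12, 160, 0], 0.4],
    [[-15, 200, 0], 0.5],
    [[-18, 240, 0], 0.6],
    [[-21, 280, 0], 0.68],
    [[-24, 320, 0], 0.68],
    [[-27, 360, 0], 0.68],
    [[-30, 400, 0], 0.68],
    [[-33, 430, 0], 0.68],
    [[-33, 445, 0], 0.68],
  ],
)

```text
t: 23.82
tcp_pos: [0.6088, 0.2336, 0.2167]
ee_rot: [0.383, 0.924, -0.001, -0.002]
force: [-0.4, 0.9, -0.1]
opening: 0.085
gripper_force: 0.0
```

Request:
jog_arm(
  rows=[
    [[0, 0, 0], 0],
    [[0, 0, 0], 0],
    [[0, 0, 0], 0],
  ],
)

```text
t: 24.07
tcp_pos: [0.6101, 0.225, 0.2188]
ee_rot: [0.388, 0.922, -0.002, -0.0]
force: [0.2, -0.3, -0.8]
opening: 0.085
gripper_force: 0.0
```

Run:
```python
from h import *
p,d,c=snap('wrist','w8.png');X=pts(d,c);np.savez('/tmp/w8.npz',p=p,d=d,**c)
print('jug',rim(X,(.6095,.229),.078))
go((.6095,.229),.036,2.345-np.pi/2)
```

```text
jug (array([0.6094, 0.2299]), 0.0266, 811, np.float64(0.0777))
tcp [0.6104 0.2248 0.2193] tooly yaw 0.774 shift [  3.8   2.7 183.3] turn -0.0 alt 3.141 q [-0.52  0.44  0.14  1.63 -0.07  1.08  0.41] F [ 0.5 -0.3  0.3] op 0.0851 gf 0.0
```

View pics/w8.png

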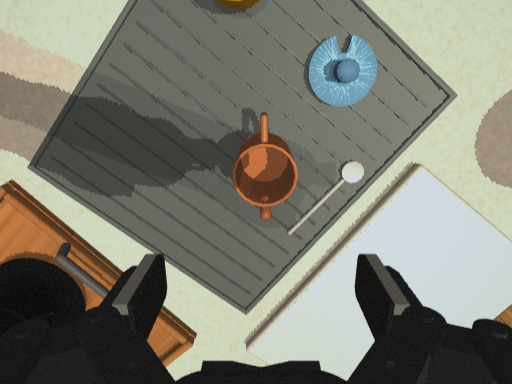

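Run:
```python
from h import *
D=dict(np.load('/tmp/w8.npz'));X=pts(D['d'],D)
a=2.345; tx=np.array([np.cos(a),np.sin(a)]);ty=np.array([np.cos(a-np.pi/2),np.sin(a-np.pi/2)])
for u,v in [(352,172),(340,183),(330,193),(310,213),(292,231)]:
    q=X[v,u]; e=q[:2]-[.6094,.2297]; print(u,v,q.round(4),'tool xy',(e@tx).round(4),(e@ty).round(4))
```

```text
352 172 [0.687  0.2846 0.0108] tool xy -0.015 0.0939
340 183 [0.6869 0.2676 0.0114] tool xy -0.0271 0.0819
330 193 [0.6881 0.2524 0.0103] tool xy -0.0388 0.0721
310 213 [0.6897 0.2211 0.0105] tool xy -0.0623 0.0514
292 231 [0.6912 0.1919 0.0105] tool xy -0.0843 0.032
```

Clear of the spoon.

Request:
jog_arm(
  rows=[
    [[4, 3, 40], 0],
    [[4, 3, 80], 0],
    [[4, 3, 120], 0],
    [[4, 3, 150], 0],
    [[4, 3, 170], 0],
    [[4, 3, 180], 0],
    [[4, 3, 182], 0],
    [[4, 3, 182], 0],
    [[4, 3, 182], 0],
  ],
)

```text
t: 24.87
tcp_pos: [0.611, 0.2328, 0.0396]
ee_rot: [0.387, 0.922, 0.001, 0.001]
force: [0.1, -0.7, 0.2]
opening: 0.085
gripper_force: 0.0
```

```bash
python3 -c "
from h import *
go((.6094,.2296),.036,2.345-np.pi/2)"
```

```text
tcp [0.611  0.2328 0.0396] tooly yaw 0.777 shift [-1.1 -3.4  3.6] turn 0.003 alt -3.139 q [-0.5   0.65  0.11  1.75 -0.09  0.74  0.43] F [ 0.1 -0.7  0.2] op 0.085 gf 0.0
```

Request:
jog_arm(
  rows=[
    [[-1, -2, 3], 0],
    [[-1, -2, 3], 0],
    [[-1, -2, 3], 0],
    [[-1, -2, 3], 0],
  ],
)

```text
t: 25.2
tcp_pos: [0.6092, 0.2311, 0.0355]
ee_rot: [0.386, 0.922, 0.0, 0.0]
force: [0.5, 0.2, 0.2]
opening: 0.0849
gripper_force: 0.0
```

Request:
jog_arm(
  rows=[
    [[0, 0, 0], 0],
    [[0, 0, 0], 0],
    [[0, 0, 0], 0],
    [[0, 0, 0], 0],
    [[0, 0, 0], 0],
    [[0, 0, 0], 0],
  ],
  fingers=45,
  newtons=35,
)

```text
t: 25.7
tcp_pos: [0.609, 0.231, 0.0351]
ee_rot: [0.386, 0.922, 0.0, 0.0]
force: [-1.4, -0.9, 2.4]
opening: 0.0545
gripper_force: 37.4
```

Request:
jog_arm(
  rows=[
    [[0, 0, -20], 0],
    [[0, 0, -50], 0],
    [[0, 0, -90], 0],
    [[0, 0, -125], 0],
    [[0, 0, -160], 0],
    [[0, 0, -160], 0],
    [[0, 0, -160], 0],
  ],
)

```text
t: 26.28
tcp_pos: [0.6099, 0.2314, 0.1968]
ee_rot: [0.386, 0.922, 0.002, 0.001]
force: [-0.1, -0.0, -2.9]
opening: 0.0544
gripper_force: 37.9
```

Run:
```python
from h import *
# tray frame from saucers: mid (.5285,-.2099), yaw -.053 ; jug 88 mm behind bowl
y=-.053; t=np.array([.5287,-.2103])+.09*np.array([np.cos(y),np.sin(y)]); print(t)
go(t,.195,1.46)
```

```text
[ 0.61857362 -0.21506777]
tcp [0.6099 0.2314 0.1968] tooly yaw 0.778 shift [-324.1 -307.1    1. ] turn -0.682 alt 2.46 q [-0.52  0.46  0.13  1.65 -0.07  1.03  0.41] F [-0.1 -0.  -2.9] op 0.0544 gf 37.9
```

Request:
jog_arm(
  rows=[
    [[-27, -25, 0], 0],
    [[-54, -51, 0], 0],
    [[-82, -78, 0], 0],
    [[-109, -104, 0], 0],
    [[-136, -129, 0], 0],
    [[-164, -155, 0], 0],
    [[-191, -181, 0], 0],
    [[-218, -207, 0], 0],
    [[-246, -233, 0], 0],
    [[-272, -258, 0], 0],
    [[-295, -279, 0], 0],
    [[-310, -294, 0], 0],
  ],
)

```text
t: 27.28
tcp_pos: [0.6149, -0.2005, 0.192]
ee_rot: [0.388, 0.922, -0.001, -0.002]
force: [0.6, -0.3, -1.2]
opening: 0.0548
gripper_force: 37.9
```

Request:
jog_arm(
  rows=[
    [[-14, -13, 0], 0],
    [[-14, -13, 0], 0],
    [[-14, -13, 0], 0],
    [[-14, -13, 0], 0],
    [[-14, -13, 0], 0],
  ],
)

```text
t: 27.7
tcp_pos: [0.6175, -0.213, 0.1935]
ee_rot: [0.385, 0.923, 0.0, -0.001]
force: [0.4, 0.5, -2.5]
opening: 0.0551
gripper_force: 37.9
```

Run:
```python
from h import *
p,d,c=snap('wrist','w9.png');X=pts(d,c);np.savez('/tmp/w9.npz',p=p,d=d,**c)
g=arm.get_state()['tcp_pos']
for z in (.036,.04,.044): print(z,rim(X,g,g[2]+z,.003,.042,.02))
m=(np.hypot(X[...,0]-g[0],X[...,1]-g[1])<.034)&(abs(X[...,2]-g[2]-.04)<.008)
h=np.histogram(X[m][:,2]-g[2],bins=16);print(h[0],h[1].round(4))
print('bowl',rim(X,(.5287,-.2103),.058))
go((.6186,-.215),.195,.778)
```

```text
0.036 (array([ 0.617 , -0.2126]), 0.0261, 2104, np.float64(0.2297))
0.04 (array([ 0.6172, -0.2127]), 0.0258, 2532, np.float64(0.2347))
0.044 (array([ 0.6229, -0.2182]), 0.0329, 1743, np.float64(0.2369))
[ 602  587  407  350  337  311  325  311  340  446 1144  656   83   59
   64   72] [0.032 0.033 0.034 0.035 0.036 0.037 0.038 0.039 0.04  0.041 0.042 0.043
 0.044 0.045 0.046 0.047 0.048]
bowl (array([ 0.5298, -0.2097]), 0.0295, 1298, np.float64(0.0579))
tcp [ 0.6177 -0.2132  0.194 ] tooly yaw 0.781 shift [-2.  -0.7 -1. ] turn 0.003 alt -3.139 q [ 0.1   0.48  0.23  1.65 -0.12  1.03  1.16] F [ 0.   0.7 -2. ] op 0.0548 gf 37.9
```

View pics/w9.png

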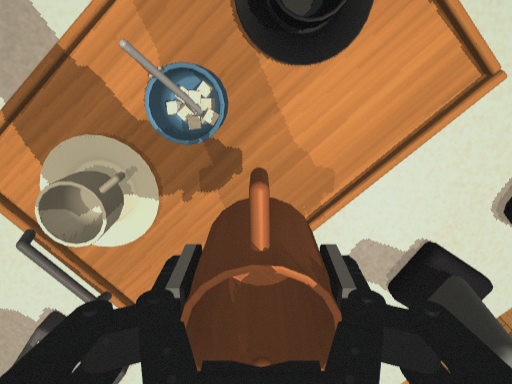

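Request:
jog_arm(
  rows=[
    [[-3, 0, 35], 0],
    [[-3, 0, 70], 0],
    [[-3, 0, 105], 0],
    [[-3, 0, 130], 0],
    [[-3, 0, 143], 0],
    [[-3, 0, 149], 0],
    [[-3, 0, 152], 0],
    [[-3, 0, 152], 0],
    [[-3, 0, 152], 0],
    [[-3, 0, 152], 0],
  ],
)

```text
t: 28.58
tcp_pos: [0.621, -0.2178, 0.0446]
ee_rot: [0.386, 0.922, 0.0, 0.002]
force: [1.0, -0.4, -1.5]
opening: 0.0551
gripper_force: 37.9
```

Request:
jog_arm(
  rows=[
    [[0, 0, 0.7], 0],
    [[0, 0, 1.4], 0],
    [[0, 0, 2], 0],
    [[0, 0, 2], 0],
    [[0, 0, 2], 0],
  ],
)

```text
t: 29.0
tcp_pos: [0.6197, -0.2174, 0.0408]
ee_rot: [0.386, 0.922, 0.0, -0.0]
force: [0.2, 0.0, -1.7]
opening: 0.0547
gripper_force: 37.9
```

Request:
jog_arm(
  rows=[
    [[1.5, 1, 1], 0],
    [[1.5, 1, 2], 0],
    [[1.5, 1, 3], 0],
    [[1.5, 1, 3.3], 0],
    [[1.5, 1, 3.3], 0],
    [[1.5, 1, 3.3], 0],
  ],
)

```text
t: 29.5
tcp_pos: [0.6194, -0.2157, 0.0374]
ee_rot: [0.386, 0.922, -0.0, -0.0]
force: [-0.1, 0.3, -2.0]
opening: 0.0548
gripper_force: 37.9
```

Request:
jog_arm(
  rows=[
    [[0, 0, 0.5], 0],
    [[0, 0, 0.9], 0],
    [[0, 0, 0.9], 0],
    [[0, 0, 0.9], 0],
  ],
)

```text
t: 29.83
tcp_pos: [0.6195, -0.2158, 0.0371]
ee_rot: [0.386, 0.922, 0.0, 0.0]
force: [-1.8, -0.3, 2.3]
opening: 0.0549
gripper_force: 38.1
```

Request:
jog_arm(
  rows=[
    [[0, 0, 0], 0],
    [[0, 0, 0], 0],
    [[0, 0, 0], 0],
    [[0, 0, 0], 0],
    [[0, 0, 0], 0],
    [[0, 0, 0], 0],
  ],
  fingers=85,
)

```text
t: 30.33
tcp_pos: [0.6194, -0.2156, 0.0365]
ee_rot: [0.386, 0.922, 0.0, -0.0]
force: [-0.4, 0.1, 0.1]
opening: 0.0849
gripper_force: 0.0
```

Request:
jog_arm(
  rows=[
    [[0, 0, -10], 0],
    [[0, 0, -30], 0],
    [[0, 0, -65], 0],
    [[0, 0, -100], 0],
    [[0, 0, -140], 0],
    [[0, 0, -180], 0],
    [[0, 0, -185], 0],
    [[0, 0, -185], 0],
    [[0, 0, -185], 0],
  ],
)

```text
t: 31.08
tcp_pos: [0.6191, -0.2155, 0.2219]
ee_rot: [0.386, 0.922, 0.0, 0.0]
force: [-0.2, 0.5, -0.6]
opening: 0.0851
gripper_force: 0.0
```

```bash
cat >> h.py <<'E'
def lid(p,d,c,z,g,r=.045):
    """blue plate at height z near g: centre and notch direction"""
    X=pts(d,c); hsv=cv2.cvtColor(p,cv2.COLOR_RGB2HSV)
    m=(hsv[...,0]>90)&(hsv[...,0]<125)&(hsv[...,1]>70)&(np.hypot(X[...,0]-g[0],X[...,1]-g[1])<r)&(abs(X[...,2]-z)<.005)
    q=X[m][:,:2]; k=X[(abs(X[...,2]-z-.024)<.003)&(np.hypot(X[...,0]-g[0],X[...,1]-g[1])<r)][:,:2]
    e=np.mean(cv2.minEnclosingCircle(q.astype('f4')*1000)[0:1],0)/1000
    rad=cv2.minEnclosingCircle(q.astype('f4')*1000)[1]
    a=np.arctan2(*(q-e).T[::-1]); rr=np.hypot(*(q-e).T); ring=a[(rr>.026)&(rr<.031)]
    h,b=np.histogram(ring,bins=72,range=(-np.pi,np.pi)); lo=np.flatnonzero(h<.35*np.median(h)); ang=(b[lo]+b[1]-b[0]-(b[1]-b[0])/2)
    return 'plate',e.round(4),rad,'knob',k.mean(0).round(4),len(k),'notch',ang.round(2),np.angle(np.exp(1j*ang).sum()).round(3)
E
python3 - <<'E'
from h import *
p,d,c=snap('wrist');X=pts(d,c); print('jug',rim(X,(.619,-.215),.080))
D=dict(np.load('/tmp/w8.npz')); print(lid(D['p'],D['d'],D,.016,(.605,.345)))
D=dict(np.load('/tmp/w5.npz')); print(lid(D['p'],D['d'],D,.016,(.605,.345)))
go((.605,.345),.22,2.345-np.pi/2)
E
```

```text
jug (array([ 0.6201, -0.2169]), 0.0266, 794, np.float64(0.0797))
('plate', array([0.6021, 0.3435]), 32.56264877319336, 'knob', array([0.6017, 0.3433]), 446, 'notch', array([2.23, 2.31, 2.4 , 2.49, 2.57]), np.float64(2.4))
('plate', array([0.6027, 0.3431]), 33.50959777832031, 'knob', array([0.6015, 0.3421]), 393, 'notch', array([2.23, 2.31, 2.4 , 2.49, 2.57]), np.float64(2.4))
tcp [ 0.6185 -0.2152  0.2205] tooly yaw 0.778 shift [408.5 383.6   1. ] turn 0.004 alt -3.138 q [ 0.1   0.46  0.24  1.62 -0.12  1.09  1.15] F [ 0.1 -0.4 -0.4] op 0.085 gf 0.0
```

Request:
jog_arm(
  rows=[
    [[29, 27, 0], -0.05],
    [[58, 54, 0], -0.05],
    [[87, 81, 0], -0.05],
    [[116, 108, 0], -0.05],
    [[145, 135, 0], -0.05],
    [[174, 162, 0], -0.05],
    [[203, 189, 0], -0.05],
    [[232, 216, 0], -0.05],
    [[261, 243, 0], -0.05],
    [[290, 270, 0], -0.05],
    [[319, 297, 0], -0.05],
    [[348, 324, 0], -0.05],
  ],
)

```text
t: 32.13
tcp_pos: [0.6044, 0.2611, 0.219]
ee_rot: [0.363, 0.932, -0.002, -0.002]
force: [1.0, 0.4, 0.6]
opening: 0.0847
gripper_force: 0.0
```

Request:
jog_arm(
  rows=[
    [[29, 27, 0], 0],
    [[55, 50, 0], 0],
    [[61, 56, 0], 0],
    [[61, 56, 0], 0],
    [[61, 56, 0], 0],
    [[61, 56, 0], 0],
  ],
)

```text
t: 32.63
tcp_pos: [0.5994, 0.3391, 0.2204]
ee_rot: [0.364, 0.931, -0.002, -0.0]
force: [-0.4, -0.6, -0.7]
opening: 0.085
gripper_force: 0.0
```

Run:
```python
from h import *
p,d,c=snap('wrist','w10.png');np.savez('/tmp/w10.npz',p=p,d=d,**c); print(lid(p,d,c,.016,(.602,.343)))
X=pts(d,c); print('knob fit',rim(X,(.602,.343),.0395,.002,.016,.0))
go((.602,.343),.035,2.40-np.pi/2)
```

```text
('plate', array([0.602 , 0.3437]), 32.609596252441406, 'knob', array([0.6016, 0.344 ]), 337, 'notch', array([2.23, 2.31, 2.4 , 2.49, 2.57]), np.float64(2.4))
knob fit (array([0.6017, 0.3438]), 0.0076, 278, np.float64(0.0397))
tcp [0.5997 0.3389 0.2209] tooly yaw 0.824 shift [  1.3   5.  185.9] turn -0.005 alt 3.137 q [-0.64  0.5   0.09  1.52 -0.05  1.12  0.29] F [ 0.5 -0.7  0.2] op 0.0846 gf 0.0
```

Request:
jog_arm(
  rows=[
    [[2, 5, 40], 0],
    [[2, 5, 80], 0],
    [[2, 5, 120], 0],
    [[2, 5, 150], 0],
    [[2, 5, 172], 0],
    [[2, 5, 182], 0],
    [[2, 5, 186], 0],
    [[2, 5, 186], 0],
    [[2, 5, 186], 0],
    [[2, 5, 186], 0],
  ],
  fingers=50,
)

```text
t: 33.52
tcp_pos: [0.6022, 0.3476, 0.0378]
ee_rot: [0.363, 0.932, 0.001, 0.001]
force: [0.1, 0.7, 1.0]
opening: 0.0498
gripper_force: 0.0
```

```bash
python3 -c "
from h import *
go((.602,.3437),.028,2.40-np.pi/2)"
```

```text
tcp [0.6022 0.3476 0.0378] tooly yaw 0.828 shift [-2.5 -3.   9.8] turn -0.002 alt 3.14 q [-0.63  0.7   0.07  1.64 -0.06  0.8   0.29] F [0.1 0.7 1. ] op 0.0498 gf 0.0
```

Request:
jog_arm(
  rows=[
    [[-2, -2, 3], 0],
    [[-2, -2, 6], 0],
    [[-2, -2, 8], 0],
    [[-2, -2, 8], 0],
    [[-2, -2, 8], 0],
  ],
)

```text
t: 33.93
tcp_pos: [0.6007, 0.3444, 0.0275]
ee_rot: [0.363, 0.932, -0.0, -0.0]
force: [0.7, -1.2, 0.2]
opening: 0.0496
gripper_force: 0.0
```

```bash
python3 -c "
from h import *
go((.602,.3437),.028,2.40-np.pi/2)"
```

```text
tcp [0.6007 0.3444 0.0275] tooly yaw 0.828 shift [-1.4  0.3 -0.5] turn -0.001 alt 3.141 q [-0.63  0.71  0.07  1.65 -0.06  0.78  0.3 ] F [ 0.7 -1.2  0.2] op 0.0496 gf 0.0
```

Request:
jog_arm(
  rows=[
    [[0, 0, 0], 0],
    [[0, 0, 0], 0],
    [[0, 0, 0], 0],
    [[0, 0, 0], 0],
    [[0, 0, 0], 0],
    [[0, 0, 0], 0],
    [[0, 0, 0], 0],
  ],
  fingers=12,
  newtons=30,
)

```text
t: 34.52
tcp_pos: [0.601, 0.3445, 0.0279]
ee_rot: [0.363, 0.932, 0.0, 0.0]
force: [-0.3, 0.3, 2.6]
opening: 0.0196
gripper_force: 29.5
```

Request:
jog_arm(
  rows=[
    [[0, 0, -20], 0],
    [[0, 0, -50], 0],
    [[0, 0, -90], 0],
    [[0, 0, -130], 0],
    [[0, 0, -165], 0],
    [[0, 0, -170], 0],
    [[0, 0, -170], 0],
  ],
)

```text
t: 35.1
tcp_pos: [0.6024, 0.345, 0.2011]
ee_rot: [0.363, 0.932, 0.003, 0.002]
force: [-0.1, 0.5, -1.6]
opening: 0.0192
gripper_force: 29.5
```

Run:
```python
from h import *
go((.529,-.210),.2,1.46)
```

```text
tcp [0.6024 0.345  0.2011] tooly yaw 0.828 shift [-321.4 -458.4   -1.2] turn -0.632 alt 2.509 q [-0.64  0.53  0.09  1.53 -0.05  1.08  0.29] F [-0.1  0.5 -1.6] op 0.0192 gf 29.5
```

Request:
jog_arm(
  rows=[
    [[-22, -31, 0], -0.1],
    [[-44, -62, 0], -0.2],
    [[-66, -93, 0], -0.3],
    [[-88, -124, 0], -0.4],
    [[-110, -155, 0], -0.5],
    [[-132, -188, 0], -0.6],
    [[-154, -219, 0], -0.63],
    [[-176, -251, 0], -0.63],
    [[-198, -282, 0], -0.63],
    [[-220, -314, 0], -0.63],
    [[-242, -345, 0], -0.63],
    [[-264, -376, 0], -0.63],
  ],
)

```text
t: 36.1
tcp_pos: [0.5389, -0.1127, 0.1953]
ee_rot: [0.056, 0.998, 0.0, -0.002]
force: [1.7, -1.0, -0.6]
opening: 0.0195
gripper_force: 29.6
```

Run:
```python
from h import *
go((.529,-.210),.2,1.46)
```

```text
tcp [ 0.5389 -0.1127  0.1953] tooly yaw 1.458 shift [ -1.1 -97.8  -4.7] turn -0.002 alt 3.14 q [ 0.07  0.31  0.08  1.88 -0.03  0.95  1.62] F [ 1.7 -1.  -0.6] op 0.0195 gf 29.6
```

Request:
jog_arm(
  rows=[
    [[0, -35, 0], 0],
    [[0, -65, 0], 0],
    [[0, -88, 0], 0],
    [[0, -96, 0], 0],
    [[0, -96, 0], 0],
    [[0, -96, 0], 0],
    [[0, -96, 0], 0],
  ],
)

```text
t: 36.68
tcp_pos: [0.5304, -0.204, 0.1966]
ee_rot: [0.055, 0.998, 0.001, -0.001]
force: [0.6, 0.1, -1.9]
opening: 0.0196
gripper_force: 29.6
```

Run:
```python
from h import *
go((.529,-.210),.2,1.46)
p,d,c=snap('wrist','w11.png');np.savez('/tmp/w11.npz',p=p,d=d,**c)
g=arm.get_state()['tcp_pos']; print(lid(p,d,c,g[2]-.012,g,.05)); print('bowl',rim(pts(d,c),(.529,-.21),.058))
```

```text
tcp [ 0.5304 -0.204   0.1966] tooly yaw 1.461 shift [ 0.7 -6.1 -3.4] turn 0.001 alt -3.141 q [ 0.2   0.34  0.11  1.84 -0.05  0.96  1.8 ] F [ 0.6  0.1 -1.9] op 0.0196 gf 29.6
('plate', array([ 0.5321, -0.2041]), 33.090843200683594, 'knob', array([ 0.5285, -0.2037]), 2072, 'notch', array([-3.1 , -1.35, -1.27, -1.18, -1.09, -1.  , -0.92, -0.83, -0.74,
       -0.65, -0.57,  0.39,  0.48,  0.57,  0.65,  0.74,  0.83,  0.92,
        1.  ,  1.09,  1.18,  2.84,  2.92,  3.01,  3.1 ]), np.float64(-0.058))
bowl (array([ 0.5287, -0.2103]), 0.0296, 803, np.float64(0.0578))
```

View pics/w11.png

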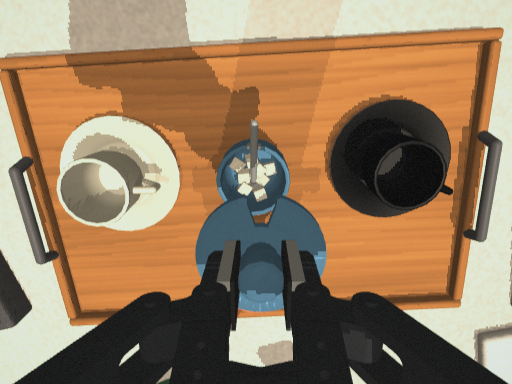

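Request:
jog_arm(
  rows=[
    [[2.5, -6.5, 30], 0],
    [[2.5, -6.5, 60], 0],
    [[2.5, -6.5, 85], 0],
    [[2.5, -6.5, 100], 0],
    [[2.5, -6.5, 105], 0],
    [[2.5, -6.5, 105], 0],
    [[2.5, -6.5, 105], 0],
    [[2.5, -6.5, 105], 0],
    [[2.5, -6.5, 105], 0],
  ],
)

```text
t: 37.48
tcp_pos: [0.5281, -0.2128, 0.094]
ee_rot: [0.056, 0.998, -0.0, 0.001]
force: [0.5, -0.3, -0.8]
opening: 0.0194
gripper_force: 29.6
```

Run:
```python
from h import *
go((.5272,-.2103),.075,1.46)
p,d,c=snap('wrist','w12.png')
g=arm.get_state()['tcp_pos']; print(lid(p,d,c,g[2]-.012,g,.05))
```

```text
tcp [ 0.5281 -0.2128  0.094 ] tooly yaw 1.458 shift [ 1.2  2.4 19. ] turn -0.002 alt 3.14 q [ 0.23  0.47  0.1   1.93 -0.07  0.75  1.83] F [ 0.5 -0.3 -0.8] op 0.0194 gf 29.6
('plate', array([ 0.5297, -0.2129]), 33.05057907104492, 'knob', array([ 0.526 , -0.2124]), 2112, 'notch', array([-3.1 , -1.35, -1.27, -1.18, -1.09, -1.  , -0.92, -0.83, -0.74,
       -0.65, -0.57,  0.39,  0.48,  0.57,  0.65,  0.74,  0.83,  0.92,
        1.  ,  1.09,  1.18,  2.84,  2.92,  3.01,  3.1 ]), np.float64(-0.058))
```

View pics/w12.png

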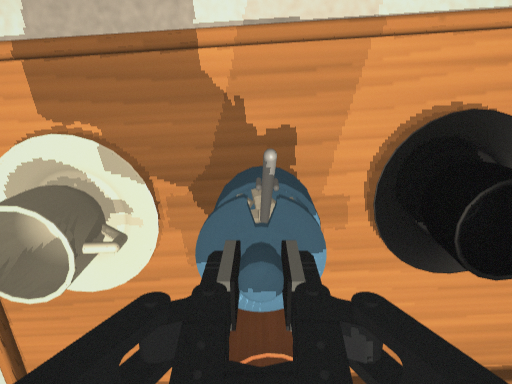

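Request:
jog_arm(
  rows=[
    [[1, 2, 0], 0],
    [[1, 2, 3], 0],
    [[1, 2, 6], 0],
    [[1, 2, 8], 0],
    [[1, 2, 8], 0],
    [[1, 2, 8], 0],
  ],
)

```text
t: 38.03
tcp_pos: [0.5261, -0.2106, 0.0843]
ee_rot: [0.056, 0.998, 0.0, -0.0]
force: [-0.2, -0.3, -1.4]
opening: 0.0196
gripper_force: 29.6
```

Run:
```python
from h import *
go((.5272,-.2103),.075,1.46)
```

```text
tcp [ 0.5261 -0.2106  0.0843] tooly yaw 1.458 shift [-1.1  0.5  9.3] turn -0.002 alt 3.139 q [ 0.23  0.48  0.1   1.94 -0.07  0.73  1.83] F [-0.2 -0.3 -1.4] op 0.0196 gf 29.6
```

Request:
jog_arm(
  rows=[
    [[-1, 0.4, 1], 0],
    [[-1, 0.4, 2], 0],
    [[-1, 0.4, 3], 0],
    [[-1, 0.4, 4], 0],
    [[-1, 0.4, 5], 0],
    [[-1, 0.4, 5], 0],
    [[-1, 0.4, 5], 0],
  ],
)

```text
t: 38.62
tcp_pos: [0.5273, -0.2103, 0.0795]
ee_rot: [0.056, 0.998, 0.0, -0.0]
force: [-0.2, -0.2, -0.9]
opening: 0.0193
gripper_force: 29.6
```

Request:
jog_arm(
  rows=[
    [[0, 0, 0.7], 0],
    [[0, 0, 1.4], 0],
    [[0, 0, 2], 0],
    [[0, 0, 2.5], 0],
    [[0, 0, 2.5], 0],
    [[0, 0, 2.5], 0],
  ],
)

```text
t: 39.12
tcp_pos: [0.5273, -0.2103, 0.077]
ee_rot: [0.056, 0.998, 0.0, -0.0]
force: [0.5, -0.5, -1.7]
opening: 0.0196
gripper_force: 29.6
```

Request:
jog_arm(
  rows=[
    [[0, 0, 0.5], 0],
    [[0, 0, 1], 0],
    [[0, 0, 1.5], 0],
    [[0, 0, 1.5], 0],
    [[0, 0, 1.5], 0],
  ],
)

```text
t: 39.53
tcp_pos: [0.5273, -0.2103, 0.0755]
ee_rot: [0.056, 0.998, 0.0, -0.0]
force: [0.4, -0.7, -0.6]
opening: 0.0194
gripper_force: 29.6
```

Request:
jog_arm(
  rows=[
    [[0, 0, 0.4], 0],
    [[0, 0, 0.8], 0],
    [[0, 0, 0.8], 0],
    [[0, 0, 0.8], 0],
  ],
)

```text
t: 39.87
tcp_pos: [0.5273, -0.2103, 0.0748]
ee_rot: [0.056, 0.998, 0.0, 0.0]
force: [-0.5, -0.5, 0.1]
opening: 0.0193
gripper_force: 29.6
```

Request:
jog_arm(
  rows=[
    [[0, 0, 0.4], 0],
    [[0, 0, 0.8], 0],
    [[0, 0, 0.8], 0],
    [[0, 0, 0.8], 0],
  ],
)

```text
t: 40.2
tcp_pos: [0.5274, -0.2103, 0.0748]
ee_rot: [0.056, 0.998, 0.0, 0.0]
force: [-1.9, 0.9, 5.6]
opening: 0.0195
gripper_force: 30.1
```

Request:
jog_arm(
  rows=[
    [[0, 0, 0], 0],
    [[0, 0, 0], 0],
    [[0, 0, 0], 0],
    [[0, 0, 0], 0],
    [[0, 0, 0], 0],
  ],
  fingers=50,
)

```text
t: 40.62
tcp_pos: [0.5273, -0.2103, 0.0738]
ee_rot: [0.056, 0.998, 0.0, -0.0]
force: [0.3, -0.0, 0.3]
opening: 0.0499
gripper_force: 0.0
```

Request:
jog_arm(
  rows=[
    [[0, 0, -10], 0],
    [[0, 0, -30], 0],
    [[0, 0, -60], 0],
    [[0, 0, -100], 0],
    [[0, 0, -135], 0],
    [[0, 0, -135], 0],
    [[0, 0, -135], 0],
    [[0, 0, -135], 0],
  ],
)

```text
t: 41.28
tcp_pos: [0.5269, -0.2101, 0.2091]
ee_rot: [0.056, 0.998, 0.0, -0.0]
force: [-0.6, -0.1, -0.1]
opening: 0.0504
gripper_force: 0.0
```

Run:
```python
from h import *
p,d,c=snap('wrist','w13.png');X=pts(d,c)
print(lid(p,d,c,.063,(.5287,-.2103),.05))
m=(np.hypot(X[...,0]-.5287,X[...,1]+.2103)<.031)&(np.hypot(X[...,0]-.5287,X[...,1]+.2103)>.014)&(abs(X[...,2]-.063)<.006)
q=X[m]; print('plane',np.linalg.lstsq(np.c_[q[:,:2]-[.5287,-.2103],np.ones(len(q))],q[:,2],rcond=None)[0].round(4))
print('cups',rim(X,(.5226,-.341),.071),rim(X,(.5365,-.0814),.071),'jug',rim(X,(.62,-.217),.08))
```

```text
('plate', array([ 0.5287, -0.2105]), 32.62420654296875, 'knob', array([ 0.5246, -0.2098]), 520, 'notch', array([-3.1 ,  2.84,  2.92,  3.01,  3.1 ]), np.float64(3.011))
plane [ 0.0003 -0.0014  0.0632]
cups (array([ 0.521 , -0.3417]), 0.0279, 1039, np.float64(0.0705)) (array([ 0.5352, -0.0827]), 0.0279, 1061, np.float64(0.0704)) jug (array([ 0.6194, -0.2175]), 0.0267, 781, np.float64(0.0794))
```

View pics/w13.png

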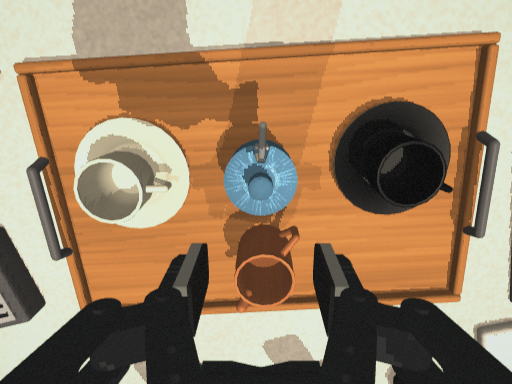

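The last picture shows the lid flat at 63 mm (centre about (261,178)) with its notch over the spoon, the jug behind it at (265,270), and the cups upright on their saucers at (115,190) and (410,175).

```bash
python3 -c "
from h import *
print(arm.sign_off())"
```

```text
the job is handed in; nothing more can be done
None
```

The tray is laid as asked and handed in at about 41 s. The cups are on their own saucers, the bowl is midway with its lid flat and the notch over the spoon, the jug is behind it, and I never touched the yellow cup.

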